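Clamp a thin-walled tube offcut with a slip-clutch thumbscrew

TASK

Stand the rectangular aluminium tube offcut upright in the small bench clamp, between the sliding jaw and the stop block, square to the jaw and centred on it, and let go. Then tighten the clamp by turning its black thumbscrew clockwise until its drag clutch first slips, and stop there: do not let the clutch run on. Let go, leaving the tube clamped, and leave the other things where they are.

Things in the scene. Friction and masses are not known exactly. Their poses are not given: they have to be found in the camera images.
- tube: rectangular aluminium tube offcut standing upright, open on top, 3 mm walls, 30 mm (its x) by 40 mm (its y) by 60 mm tall (z), 80 to 170 g. Origin: centre of its underside. In the clamp its 30 mm side goes between jaw and stop (its x axis along the clamp's x axis, either way round); grip it across the 40 mm side to load it.
- fixture: grey bench clamp, bolted down. Origin: centre of its underside, on the table; its x axis points from the thumbscrew to the stop. Deck x -100 to +90 mm, 100 mm wide (y), its top 20 mm above the table. A gearbox block 60 x 60 mm centred at x = -55 mm, y = 0 rises to 75 mm and carries the thumbscrew.
- jaw_face (a point): centre of the sliding jaw's working face, 35 mm above the table; at the start x = +10 mm, y = 0 in the clamp's frame. The jaw is 30 mm wide (y) and its top is 51 mm above the table. Turning the thumbscrew clockwise moves it along the clamp's +x, 6 mm per radian (up to 22 mm); turning back opens it. It stays where it is left.
- bed (a point): point on the deck's top at clamp x = +28 mm, y = 0: about where the tube stands. Beyond it the steel stop block (18 mm thick, 50 mm wide, 30 mm high) is bolted down; its face towards the jaw was set by hand somewhere between clamp x = 45 and 53 mm (not measured), so jaw, tube and stop have 5 to 13 mm of play in all.
- knob: black thumbscrew on the gearbox, vertical axis: a 38 mm disc with an upright grip bar 44 mm long (the knob's x), 12 mm thick (y), from 4 to 38 mm above this origin. Origin: on the axis, 88 mm above the table, z up. Grip the bar across its thickness, about 114 mm above the table. Clockwise from above (its yaw falls) tightens. It turns 1.4 to 3.4 rad in all: regrip as needed.
- screw (a point): point on the thumbscrew's axis, 114 mm above the table: the place to grip. The grip bar has a springy give (1.5 N m/rad). Drag is 0.09 N m while the jaw moves freely; once jaw, tube and stop are tight it climbs within about 0.4 rad and the clutch slips steadily at 0.24 N m: jaw and tube stand still. It slips only clockwise. A first slip is 0.2 to 0.8 rad (10 to 45 degrees) of slip, no more.
- pin_top (a point): top of the brass tell-tale pin, 7 mm in diameter, in the middle of the grip bar. At the start it stands 1 mm proud of the bar, 39 mm above the knob's origin. It rises 4 mm per radian of clutch slip and stays up when the knob is let go. A clutch stopped at its first slip shows the pin risen by 0.7 to 3.2 mm.
- pipe: round aluminium pipe offcut, 44 mm diameter, 60 mm tall, standing; a bystander. Origin: centre of its underside
- spray: spray can, 52 mm diameter, 150 mm tall, standing; a bystander. Origin: centre of its underside
- tape: roll of tape lying flat, 90 mm diameter, 25 mm high; a bystander. Origin: centre of its underside
- flap: flap disc lying flat, 100 mm diameter, 14 mm high; a bystander. Origin: centre of its underside
- brush: wooden-handled brush lying on the table; a bystander
- tin: steel tin, 60 mm diameter, 70 mm tall, standing; a bystander. Origin: centre of its underside
- spanner: steel spanner lying on the table; a bystander
There are look-alikes about, which are no part of the job. Leave any green look-alike of the fixture alone.

How it is judged:
By the outcome, as a careful person would: the job done as asked, in the order asked, and still so for the second after the job is handed in, with the robot touching nothing.
It also fails if it takes over 72 s, if anything falls off the work surface, if the arm or the gripper's body presses on something with over 40 N, if the wrist force passes 120 N, or if a joint passes its speed limit or range.

ROBOT

A 6-joint arm with a two-finger parallel gripper is mounted at the origin on the work surface. World frame = base frame: x ahead of the robot, y to its left, z up, the work surface at z = 0. Lengths are in mm, angles in rad, forces in N, time in s.
With the tool pointing down it reaches from about 275 to 1000 mm from the base axis. Payload 8.4 kg.
Tool frame: the origin (TCP) lies midway between the tips of the shut fingers; the grasp point (between the pads) lies 19 mm behind it; z points along the fingers, y is the line along which they close (so a half turn about z gives the same grasp; the last joint's range is limited). The gripper opens to 85 mm and grips with 20 to 120 N. Pads are 22 mm wide; open, the fingers measure 114 mm over their backs; the gripper's body (76 mm by 85 mm) begins 54 mm behind the grasp point. The pads swing forward as they close: fully open they stand 13 mm farther back than shut.
Start: joints at [1.145, 0.353, 1.633, -0, 1.155, -0.002], TCP at [257.016, 569.711, 231.281] pointing down, gripper open.
Joint ranges: [-2.63, 2.63], [-0.92, 2.1], [0.06, 2.66], [-1.3, 4.44], [0, 2.69], [-3.02, 3.02]. Speed limits (rad/s): [2.22, 2.22, 2.79, 3.14, 3.14, 3.14].

INTERFACE

Orientations are given as [roll, pitch, yaw] about the fixed x, y, z axes, in that order (R = Rz(yaw) Ry(pitch) Rx(roll)).
In Python, from rig import r gives the robot as it stands.
- The arm moves only by the shell command python3 -m inch 'ROWS' [OPENING] [FORCE]. ROWS is JSON, a list that holds one entry, the list of rows, each a list of 6 numbers: the shift along the tool's x, y, z scaled (see below), then the turn, a rotation vector about the tool's x, y, z scaled (see below). In form: [[[tx, ty, tz, wx, wy, wz], ...]]. A call has 1 to 8 rows; each row is the pose to reach, as a shift and turn from the pose commanded when the call began, along the tool's axes at that moment, turning the shorter way round; what a row does not reach only later rows make up. The controller multiplies each number of a shift by 20 cm and each number of a turn by pi rad. A row lasts 1/12 s, in which the tool goes at most 41.7 mm and 7.16 degrees, less where a joint would pass 70% of its speed; a pose out of reach is approached as far as the arm can. A call with a number of a shift or a turn outside -1 to 1 is refused whole. A call with a gripper value outside its range is refused whole. OPENING is the gripper's target within -1 to 1 (fully open at 1, half-way at 0, shut at -1), set as the call begins (- or left out, the last holds). The fingers move at their own pace and stop on an object; FORCE is the grip in N (left out, the last holds). Time passes only in rows, so rows that repeat a pose let the fingers close. It gives the time, the measured TCP pose, the force, the opening and the grip force at its end, in the units of the state.
- r.sense(): the state, without advancing time (a new reading comes with each control period).
- r.grab_frame(name): name is "scene" or "top" or "wrist"; returns the picture (420x560x3 uint8, red, green, blue); there is no depth.
- r.camera_info(name): a dict with "K" (3x3 intrinsics, pixels), "distortion" ([k1, k2, p1, p2, k3] as OpenCV has them; the pictures are not rectified), "rvec" (rotation vector, rad) and "tvec" (3), from world to camera coordinates, as OpenCV has them; the wrist camera has in their place "mount" (4x4, takes a point from camera to tool coordinates, whose origin is the TCP and whose axes are the flange's). Camera axes: x right, y down, z forward; pixel columns grow to the right and rows downward; lengths in mm; the calibration is good to about 2 mm. A picture is of the moment at which its call begins: read the wrist's pose just before it. camera_info takes no time and is no camera call.
- r.sign_off(): hands the job in; it is judged then, once.
The state is a dict: "clock": time; "qpos": joint angles; "qvel": joint speeds; "joint_efforts": joint torques, N m; "eef_pos": TCP position; "tcp_rot": TCP orientation; "contact_force": force on the tool from outside, world axes, zero at the start; "wrist_torque": the same for the moment, N m; "opening": opening from 0.0 (shut) to 1.0 (fully open); "grasp_force": force on a finger pad.
Only numpy, scipy, OpenCV 4.12 (cv2) and the standard library are available. Lean on these libraries where they do the work, as an engineer would, in place of code of your own. Each camera call takes 0.05 s, during which the arm holds its last target. There are 200 camera calls.

## Working session

There is one attempt and no reset: what is moved stays moved. The work goes in short steps, Python scripts to look and compute and a shell command to move; the robot and the scene stay as the last step left them, time stands still between calls to the robot, and variables do not carry over. Pictures are saved under pics/ and viewed, at most 10 in all, crops included, and the job is handed in when it is done.

```bash
ls; mkdir -p pics; python3 - <<'E'
from rig import r
import cv2
print(r.sense())
for n in ("scene","top","wrist"):
    cv2.imwrite(f"pics/{n}0.png",cv2.resize(r.grab_frame(n)[:,:,::-1],(800,600),interpolation=cv2.INTER_CUBIC))
    print(n,r.camera_info(n))
E
```

```text
pics
{'clock': 0.0, 'qpos': array([ 1.14457126e+00,  3.53635338e-01,  1.63412640e+00, -1.69952649e-05,
        1.15520607e+00, -2.44127406e-03]), 'qvel': array([-0.00011378,  0.00201628,  0.0002523 , -0.0016717 ,  0.00030666,
       -0.00069036]), 'joint_efforts': array([ 1.51435866e-03, -6.05255413e+01, -3.42061687e+01,  5.83037558e-05,
        9.42670827e-03, -7.10210003e-06]), 'eef_pos': array([256.84066042, 569.26885167, 230.57299298]), 'tcp_rot': array([-3.14021746e+00,  1.21819639e-05,  2.71781575e+00]), 'contact_force': array([-0.48030164,  0.12845571,  0.14076765]), 'wrist_torque': array([ 0.05580302,  0.02229967, -0.00387045]), 'grasp_force': 0.0, 'opening': 1.0028534908368156}
scene {'K': array([[425.44566824,   0.        , 277.02498625],
       [  0.        , 425.44566824, 207.16861497],
       [  0.        ,   0.        ,   1.        ]]), 'distortion': array([-0.13466042,  0.        ,  0.        ,  0.        ,  0.        ]), 'rvec': array([ 1.30679535,  2.1745869 , -0.98080703]), 'tvec': array([ 287.52041699, -211.58955686, 1546.05372036])}
top {'K': array([[380.23307249,
[... 240 characters left out ...]
864, -2.1428166 ,  0.12766405]), 'tvec': array([ -67.67622709,  523.16685391, 1106.72735171])}
wrist {'K': array([[313.12423845,   0.        , 278.89425049],
       [  0.        , 313.12423845, 209.26802633],
       [  0.        ,   0.        ,   1.        ]]), 'distortion': array([-0.06774527,  0.        ,  0.        ,  0.        ,  0.        ]), 'mount': array([[-3.43853800e-04, -9.54745912e-01, -2.97422470e-01,
         7.61980930e+01],
       [ 9.99999893e-01, -4.20101613e-04,  1.92441865e-04,
        -1.28225251e-01],
       [-3.08680743e-04, -2.97422372e-01,  9.54745954e-01,
        -1.43283609e+02],
       [ 0.00000000e+00,  0.00000000e+00,  0.00000000e+00,
         1.00000000e+00]])}
```

View pics/top0.png

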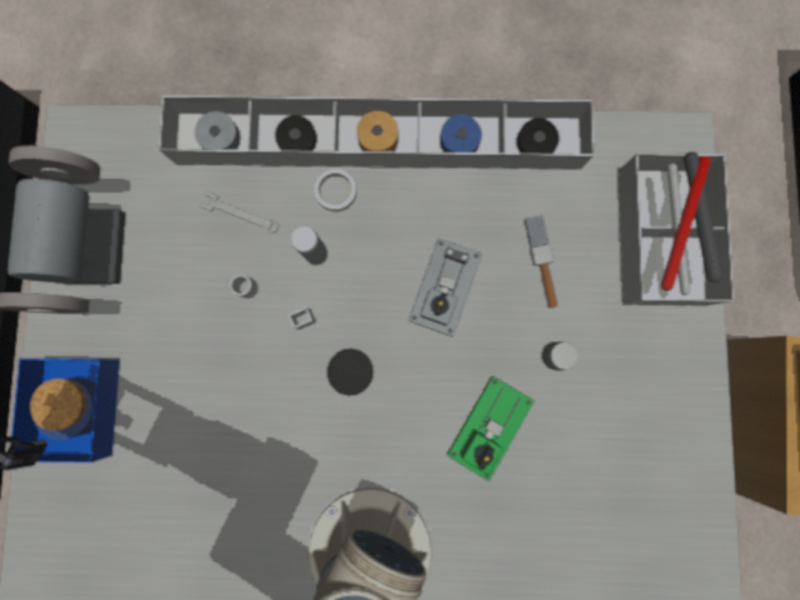

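View pics/scene0.png

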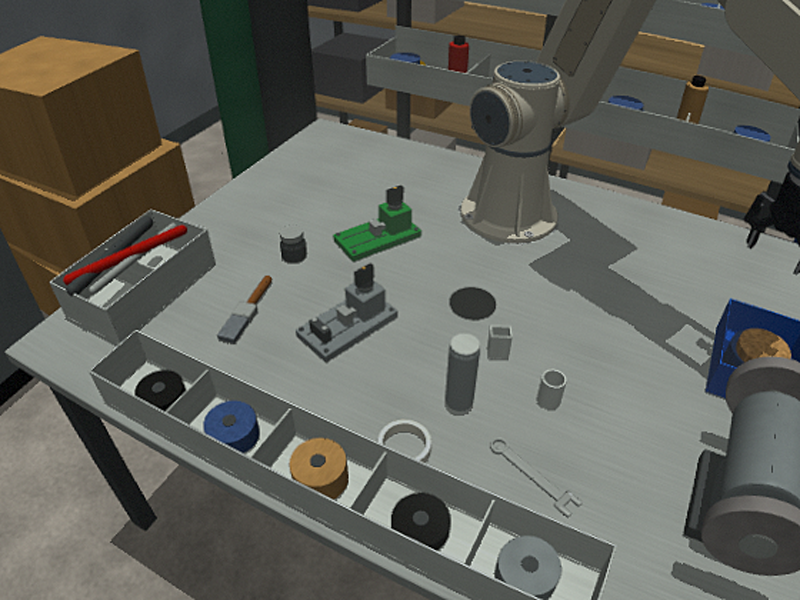

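The top view shows the tube at (302,318), the grey clamp around (445,288) with its knob at (440,302), and the green look-alike at (490,428). I'll enlarge the area holding the tube and clamp.

```bash
cat > h.py <<'E'
import cv2, numpy as np
from scipy.spatial.transform import Rotation as R
from rig import r
def cam(n,s=None):
    c=r.camera_info(n)
    if n!="wrist":
        M=np.eye(4); M[:3,:3]=cv2.Rodrigues(c["rvec"])[0]; M[:3,3]=c["tvec"]
    else:
        T=np.eye(4); T[:3,:3]=R.from_euler("xyz",s["tcp_rot"]).as_matrix(); T[:3,3]=s["eef_pos"]
        M=np.linalg.inv(T@c["mount"])
    return c["K"],c["distortion"],M
def w(px,z,n,s=None):   # pixels -> world at height z
    K,d,M=cam(n,s); u=cv2.undistortPoints(np.array(px,float).reshape(-1,1,2),K,d)[:,0]
    D=np.c_[u,np.ones(len(u))]@M[:3,:3]; o=-M[:3,:3].T@M[:3,3]
    return o+D*((np.asarray(z)-o[2])/D[:,2])[:,None]
def p(X,n,s=None):
    K,d,M=cam(n,s); return cv2.projectPoints(np.array(X,float).reshape(-1,3),cv2.Rodrigues(M[:3,:3])[0],M[:3,3],K,d)[0][:,0]
def crop(f,x0,y0,x1,y1,k,name):
    cv2.imwrite(f"pics/{name}.png",cv2.resize(f[y0:y1,x0:x1,::-1],None,fx=k,fy=k,interpolation=cv2.INTER_CUBIC))
E
python3 - <<'E'
from h import *
crop(r.grab_frame("top"),190,155,350,245,5,"top1")
E
```

```text
(no output)
```

View pics/top1.png

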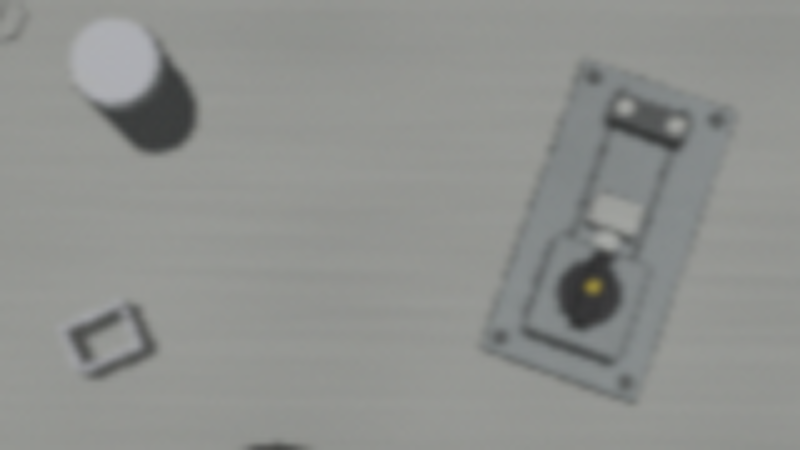

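```bash
python3 - <<'E'
from h import *
f=lambda a:np.array(a)/5+[190,155]-0.4
d=w(f([(583,60),(735,113),(632,402),(485,347)]),20,"top")
print("deck",d.round(1),d.mean(0)); 
x=(d[0]+d[1]-d[2]-d[3])/2; print("len",np.linalg.norm(x),"yaw",np.arctan2(x[1],x[0]))
yw=np.arctan2(x[1],x[0]);C=d.mean(0)+5*np.array([np.cos(yw),np.sin(yw),0]);print("fix",C)
t=w(f([(62,328),(133,302),(155,350),(95,377)]),60,"top"); print("tube",t.round(1),t.mean(0))
for i in range(4):
    e=t[(i+1)%4]-t[i]; print(np.linalg.norm(e),np.arctan2(e[1],e[0]))
print("pin",w(f([(593,287)]),127,"top"))
print("bar",w(f([(605,252),(582,328)]),126,"top"))
print("stop",w(f([(612,120),(683,145),(625,92),(692,115)]),50,"top"))
print("expected pin",C+R.from_euler("z",yw).apply([-55,0,0]))
print("spray,pipe",w([[0,0]],0,"top")[0]*0,w(f([(115,60)]),150,"top"),w([(242*.7,285*.7)],60,"top"))
E
```

```text
deck [[ 646.4 -133.4   20. ]
 [ 614.6 -226.4   20. ]
 [ 437.7 -163.9   20. ]
 [ 469.6  -75.4   20. ]] [ 542.05477085 -149.75621205   20.        ]
len 186.87124396683916 yaw -0.3283958414028463
fix [ 546.78757556 -151.3688371    20.        ]
tube [[474.6 171.   60. ]
 [490.3 130.2  60. ]
 [462.4 116.5  60. ]
 [446.3 150.8  60. ]] [468.40900114 142.14707652  60.        ]
43.704886110456556 -1.2033571125828548
31.030232594463186 -2.6831868721630014
37.876811429003084 2.0099961418967434
34.73631539709419 0.6219127903086735
pin [[ 495.28919579 -133.26493263  127.        ]]
bar [[ 514.7970086  -139.82892071  126.        ]
 [ 472.79918264 -127.42239866  126.        ]]
stop [[ 603.40708791 -149.08090827   50.        ]
 [ 588.84673023 -191.23730739   50.        ]
 [ 620.44486912 -156.76236015   50.        ]
 [ 607.00794888 -196.60689899   50.        ]]
expected pin [ 494.72672372 -133.62996154   20.        ]
spray,pipe [0. 0. 0.] [[613.61445297 128.45442353 150.        ]] [[534.12449087 268.85229928  60.        ]]
```

```bash
cat >> h.py <<'E'
def go(pos,yaw):  # numbers for a row
    s=r.sense(); A=R.from_euler("xyz",s["tcp_rot"]); B=R.from_euler("xyz",[np.pi,0,yaw])
    print("row",(A.inv().apply(np.array(pos)-s["eef_pos"])/200).round(4),((A.inv()*B).as_rotvec()/np.pi).round(4), "t",round(s["clock"],2))
E
python3 -c "
from h import *
go([468,142,170],3.57)"; python3 -m inch --help | head -20
```

```text
row [-1.841  -1.5139  0.3054] [-3.000e-04 -1.000e-04 -2.713e-01] t 0.2invalid input: not JSON, or not a number
```

```bash
R='[-0.92,-0.757,0.15,0,0,-0.136]'; python3 -m inch '[[[-0.92,-0.757,0.15,0,0,-0.136],[-0.92,-0.757,0.15,0,0,-0.136],[-0.92,-0.757,0.15,0,0,-0.136],[-0.92,-0.757,0.15,0,0,-0.136],[-0.92,-0.757,0.15,0,0,-0.136],[-0.92,-0.757,0.15,0,0,-0.136],[-0.92,-0.757,0.15,0,0,-0.136]]]' 1 40
python3 -c "
from h import *
go([468,142,170],3.57)"
```

```text
clock: 0.78
eef_pos: [363.5, 351.0, 200.3]
tcp_rot: [-3.138, -0.001, -3.141]
contact_force: [-0.1, 0.5, -1.2]
opening: 1.002
grasp_force: 0.0
row [-0.5221 -1.0446  0.1543] [-0.0009 -0.0005 -0.1362] t 0.78
```

```bash
python3 -m inch '[[[-0.52,-1,0.15,0,0,-0.136],[-0.52,-1,0.15,0,0,-0.136],[-0.52,-1,0.15,0,0,-0.136],[-0.52,-1,0.15,0,0,-0.136],[-0.52,-1,0.15,0,0,-0.136],[-0.52,-1,0.15,0,0,-0.136],[-0.52,-1,0.15,0,0,-0.136],[-0.52,-1,0.15,0,0,-0.136]]]'
python3 - <<'E'
from h import *
import json
s=r.sense(); f=r.grab_frame("wrist"); np.savez("w1.npz",f=f,p=s["eef_pos"],o=s["tcp_rot"])
crop(f,0,0,560,420,1.42,"w1"); print(p([468,142,60],"wrist",s))
E
```

```text
clock: 1.45
eef_pos: [467.6, 155.3, 171.0]
tcp_rot: [3.141, -0.0, -2.714]
contact_force: [-0.3, 0.3, 0.1]
opening: 0.997
grasp_force: 0.0
[[264.237161   199.98517674]]
```

View pics/w1.png

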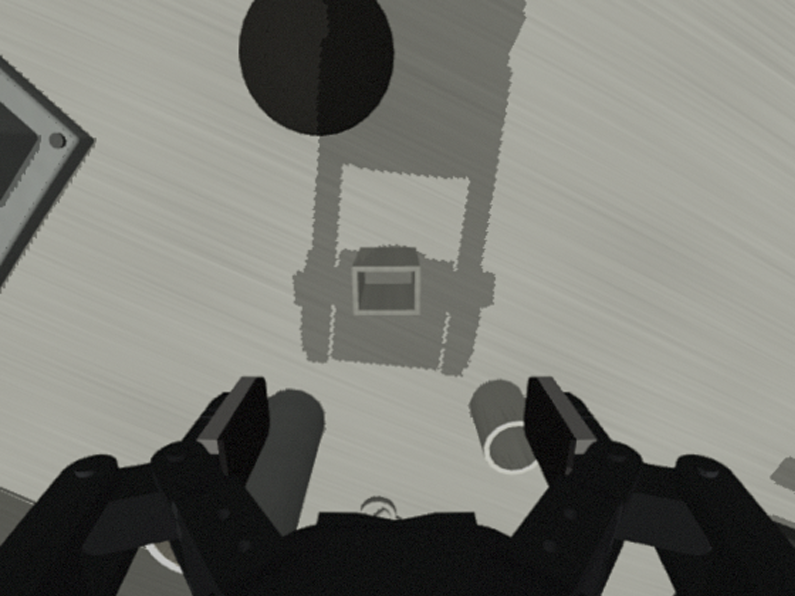

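The wrist view shows the tube's rim at (353–421, 267–315), almost square to the tool.

```bash
python3 - <<'E'
from h import *
s=r.sense()
t=w(np.array([(353,267.5),(419.5,267),(421,313.5),(354.5,315)])/1.42,60,"wrist",s); print(t.round(1),t.mean(0))
for i in range(4):
    e=t[(i+1)%4]-t[i]; print(np.linalg.norm(e),np.arctan2(e[1],e[0]))
c=t.mean(0); go([c[0],c[1],90],3.57); go([c[0],c[1],24],3.57)
E
```

```text
[[463.9 127.2  60. ]
 [447.4 162.6  60. ]
 [473.2 175.9  60. ]
 [490.8 139.5  60. ]] [468.80517337 151.27939647  60.        ]
39.084049625568845 2.006286903233903
28.982815856897403 0.47547881938823044
40.394359415267324 -1.119018690364474
29.617883867997897 -2.7110413159764692
row [ 0.0033 -0.0265  0.406 ] [ 0.0001 -0.0001  0.0001] t 1.5
row [ 0.0032 -0.0266  0.736 ] [ 0.0001 -0.0001  0.0001] t 1.5
```

```bash
python3 - <<'E'
from h import *
d=np.load("w1.npz"); s=dict(eef_pos=d["p"],tcp_rot=d["o"]); print(s, r.sense()["eef_pos"])
g=lambda q,z:print(w([np.array(q)/1.42],z,"wrist",s).round(1))
g((512,447),60);g((317,58),14);g((82,143),20);g((387,291),60)
print("top flap",w([(350*.7,372*.7)],14,"top"), "tube as seen in top if wrist right",((p([468.8,151.3,60],"top")-[190,155])*5))
f=r.grab_frame("top"); crop(f,190,190,250,240,10,"top2")
E
```

```text
{'eef_pos': array([467.64713961, 155.29055826, 171.03455205]), 'tcp_rot': array([ 3.14135970e+00, -4.80623908e-04, -2.71430384e+00])} [467.23879589 156.34174023 171.19829551]
[[534.8 272.6  60. ]]
[[362.7  54.1  14. ]]
[[470.5 -68.2  20. ]]
[[469.1 150.1  60. ]]
top flap [[359.45487959  47.67838504  14.        ]] tube as seen in top if wrist right [[ 93.54219645 336.33190749]]
```

View pics/top2.png

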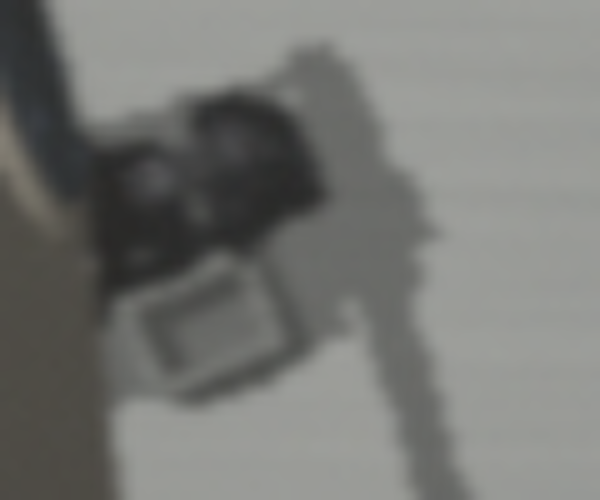

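```bash
python3 -m inch '[[[0.003,-0.027,0.41,0,0,-0.005],[0.003,-0.027,0.41,0,0,-0.005],[0.003,-0.027,0.58,0,0,-0.005],[0.003,-0.027,0.74,0,0,-0.005],[0.003,-0.027,0.75,0,0,-0.005],[0.003,-0.027,0.75,0,0,-0.005]]]'
python3 -m inch '[[[0,0,0,0,0,0],[0,0,0,0,0,0],[0,0,0,0,0,0],[0,0,0,0,0,0],[0,0,0,0,0,0],[0,0,0,0,0,0],[0,0,0,0,0,0],[0,0,0,0,0,0]]]' -1 40
```

```text
clock: 2.05
eef_pos: [467.3, 152.1, 20.3]
tcp_rot: [3.141, -0.004, -2.693]
contact_force: [0.1, 0.4, 0.4]
opening: 1.002
grasp_force: 0.0
clock: 2.72
eef_pos: [470.1, 151.7, 23.0]
tcp_rot: [-3.141, 0.003, -2.695]
contact_force: [-1.8, 1.3, 10.1]
opening: 0.46
grasp_force: 39.1
```

```bash
python3 -m inch '[[[0,0,-0.3,0,0,0],[0,0,-0.6,0,0,0],[0,0,-0.65,0,0,0],[0,0,-0.65,0,0,0],[0,0,-0.65,0,0,0]]]'
python3 -c "
from h import *
go([555,-16,155],3.2);go([639,-183,155],2.813)"
```

```text
clock: 3.13
eef_pos: [471.1, 151.9, 154.9]
tcp_rot: [-3.141, 0.007, -2.695]
contact_force: [0.1, -0.1, -1.6]
opening: 0.465
grasp_force: 41.7
row [-1.640e-02 -9.383e-01  4.000e-04] [1.000e-04 2.400e-03 1.234e-01] t 3.13
row [-3.4900e-02 -1.8728e+00  1.5000e-03] [0.0006 0.0023 0.2466] t 3.13
```

```bash
python3 -m inch '[[[-0.016,-0.938,0,0,0,0.123],[-0.016,-0.938,0,0,0,0.123],[-0.016,-0.938,0,0,0,0.123],[-0.016,-0.938,0,0,0,0.123],[-0.016,-0.938,0,0,0,0.123],[-0.016,-0.938,0,0,0,0.123]]]'
python3 -c "
from h import *
go([639,-183,155],2.813)"
```

```text
clock: 3.63
eef_pos: [553.8, -20.4, 149.8]
tcp_rot: [-3.141, -0.001, -3.085]
contact_force: [-0.6, 0.1, -1.3]
opening: 0.464
grasp_force: 41.6
row [-0.3793 -0.8358 -0.0254] [-3.000e-04 -1.000e-04  1.226e-01] t 3.63
```

```bash
python3 -m inch '[[[-0.379,-0.836,-0.025,0,0,0.1226],[-0.379,-0.836,-0.025,0,0,0.1226],[-0.379,-0.836,-0.025,0,0,0.1226],[-0.379,-0.836,-0.025,0,0,0.1226],[-0.379,-0.836,-0.025,0,0,0.1226],[-0.379,-0.836,-0.025,0,0,0.1226],[-0.379,-0.836,-0.025,0,0,0.1226]]]'
python3 -m inch '[[[0,0,0,0,0,0],[0,0,0,0,0,0]]]'
python3 - <<'E'
from h import *
s=r.sense(); f=r.grab_frame("wrist"); np.savez("w2.npz",f=f,p=s["eef_pos"],o=s["tcp_rot"])
crop(f,0,0,560,420,1.42,"w2")
E
```

```text
clock: 4.22
eef_pos: [637.4, -178.9, 154.3]
tcp_rot: [3.141, -0.003, 2.815]
contact_force: [-0.2, -0.7, -1.8]
opening: 0.462
grasp_force: 41.6
clock: 4.38
eef_pos: [637.4, -177.3, 155.5]
tcp_rot: [3.141, -0.002, 2.818]
contact_force: [-0.1, 0.6, -1.8]
opening: 0.459
grasp_force: 41.6
```

View pics/w2.png

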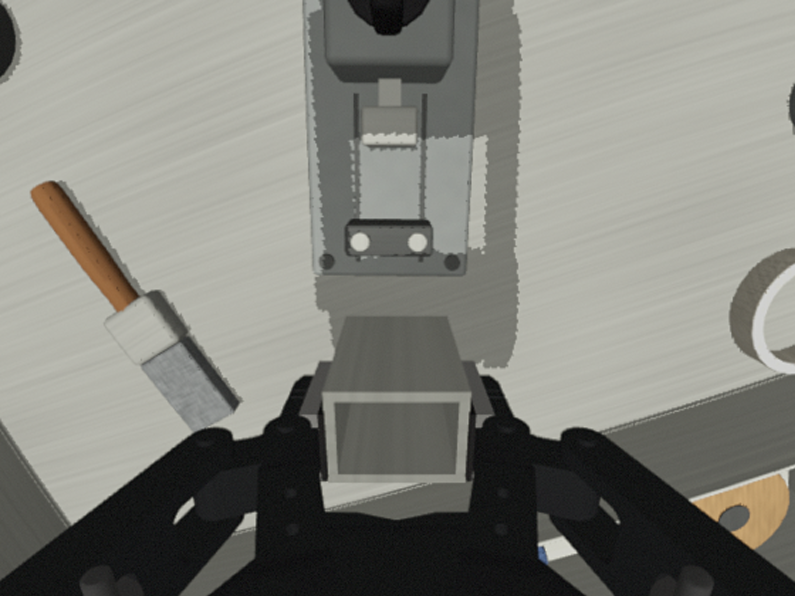

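The wrist view shows, in picture pixels:
- deck end corners (316,273) and (466,273)
- stop top edge (350–431, 221)
- jaw top (363–416, 107–133), with its lit face down to about 147
- held tube's rim (323–470, 391–481)

```bash
python3 - <<'E'
from h import *
d=np.load("w2.npz"); s=dict(eef_pos=d["p"],tcp_rot=d["o"])
def g(n,q,z):
    a=w(np.array(q,float)/1.42,z,"wrist",s); print(n,a.round(1)[:,:2].tolist()); return a
def yaw(a): e=a[1]-a[0]; return np.arctan2(e[1],e[0])
e=g("deck end",[(316,273),(466,273)],20); print(np.linalg.norm(e[1]-e[0]),yaw(e)-np.pi/2)
l=g("deck L",[(316,273),(303.5,10)],20);q=g("deck R",[(466,273),(477.5,10)],20); print(yaw(l),yaw(q))
m=g("screw holes",[(327,262),(452,262)],20)
st=g("stop face top",[(350,221),(431,221)],50); print(yaw(st)-np.pi/2)
bolts=g("bolts",[(360,242),(417.5,242)],53)
j=g("jaw top front",[(362,134),(416,134)],51); g("jaw back",[(364,107),(415,107)],51)
sl=g("slots",[(356,95),(425,95),(360,212),(421,212)],20)
psi=-0.3236
for z in (175,178,181,184):
  t=w(np.array([(323,391),(470,391),(468,481),(323,481)])/1.42,z,"wrist",s); print(z,t.mean(0).round(1),[np.linalg.norm(t[1]-t[0]).round(1),np.linalg.norm(t[2]-t[1]).round(1)],yaw(t[:2]))
for z in (115,118,121,124):
  t=w(np.array([(345,317),(448,317)])/1.42,z,"wrist",s);print(z,np.linalg.norm(t[1]-t[0]),t.mean(0),yaw(t))
print(s)
E
```

```text
deck end [[615.1, -224.5], [646.1, -132.5]]
97.06058941192443 -0.3245659818509994
deck L [[615.1, -224.5], [470.2, -176.1]]
deck R [[646.1, -132.5], [501.5, -83.3]]
2.8191543368578844 2.8135800873058154
screw holes [[610.6, -215.1], [636.2, -139.0]]
stop face top [[588.0, -187.8], [602.4, -145.0]]
-0.3246892446558267
bolts [[600.5, -186.2], [610.8, -155.8]]
jaw top front [[546.7, -165.9], [555.9, -138.8]]
jaw back [[534.4, -160.3], [542.9, -135.1]]
slots [[522.7, -163.4], [535.6, -125.3], [587.5, -184.2], [599.6, -148.3]]
175 [ 647.3 -180.8  175. ] [np.float64(46.1), np.float64(34.6)] 1.2460756007106593
178 [ 645.3 -180.1  178. ] [np.float64(45.0), np.float64(33.8)] 1.2460756007106593
181 [ 643.3 -179.4  181. ] [np.float64(43.9), np.float64(32.9)] 1.2460756007106593
184 [ 641.3 -178.8  184. ] [np.float64(42.8), np.float64(32.1)] 1.2460756007106593
115 45.261972813622805 [ 628.00703424 -174.02555662  115.        ] 1.2462373599782206
118 44.523566737210615 [ 626.98454915 -173.68754006  118.        ] 1.2462373599782235
121 43.785160660798496 [ 625.96206406 -173.3495235   121.        ] 1.2462373599782242
124 43.04675458438641 [ 624.93957897 -173.01150693  124.        ] 1.2462373599782226
{'eef_pos': array([ 637.36102913, -177.30575801,  155.45223369]), 'tcp_rot': array([ 3.14139062e+00, -2.02896591e-03,  2.81762858e+00])}
```

```bash
python3 - <<'E'
from h import *
d=np.load("w2.npz"); s=dict(eef_pos=d["p"],tcp_rot=d["o"]); crop(d["f"],205,50,345,200,4,"w2c")
T=lambda X:R.from_euler("z",-0.3246).apply(X)+[547,-150.7,0]
for n,X in dict(jawtop=[10,15,51],jawbot=[10,15,20],jt=[10,-15,51],deckend=[90,50,20],deckend2=[90,-50,20],s45t=[45,25,50],s45b=[45,25,20],s49t=[49,25,50],s49b=[49,25,20],s53t=[53,25,50],s53tr=[53,-25,50],s53b=[53,25,20],gb=[-25,30,75],gbr=[-25,-30,75]).items():
    q=p(T(np.array(X,float)),"wrist",s)[0]; print(n,((q-[205,50])*4).round(0))
E
```

```text
jawtop [356. 207.]
jawbot [349. 212.]
jt [197. 207.]
deckend [497. 577.]
deckend2 [ 63. 577.]
s45t [405. 393.]
s45b [393. 379.]
s49t [404. 414.]
s49b [393. 397.]
s53t [404. 434.]
s53tr [152. 434.]
s53b [392. 415.]
gb [457. -18.]
gbr [ 91. -18.]
```

View pics/w2c.png

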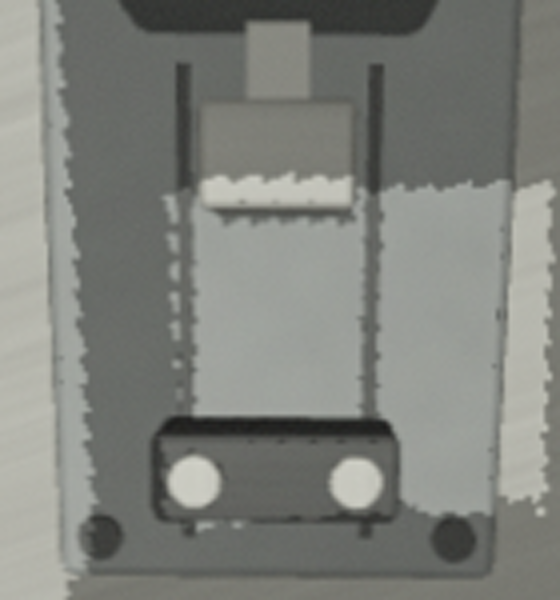

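The projected clamp model matches the picture to within a pixel. The stop's face is at clamp x ≈ 52.8, so I'll set the tube at x = 30.

```bash
python3 -c "
from h import *
go([576.5,-160.6,100],2.817)"
```

```text
row [ 0.3162 -0.0177  0.2795] [ 0.     -0.0004  0.0003] t 4.43
```

```bash
python3 -m inch '[[[0.316,-0.018,0,0,0,0],[0.316,-0.018,0,0,0,0],[0.316,-0.018,0.27,0,0,0],[0.316,-0.018,0.27,0,0,0],[0.316,-0.018,0.27,0,0,0],[0.316,-0.018,0.27,0,0,0]]]'
python3 -c "
from h import *
go([576.5,-160.6,48],2.817)"
```

```text
clock: 4.93
eef_pos: [577.4, -161.7, 102.0]
tcp_rot: [-3.142, -0.002, 2.817]
contact_force: [0.9, -0.9, -0.4]
opening: 0.464
grasp_force: 41.5
row [0.0054 0.0036 0.27  ] [-0.     -0.0005  0.    ] t 4.93
```

```bash
python3 -m inch '[[[0.004,0.002,0.1,0,0,0],[0.004,0.002,0.18,0,0,0],[0.004,0.002,0.24,0,0,0],[0.004,0.002,0.27,0,0,0],[0.004,0.002,0.27,0,0,0],[0.004,0.002,0.27,0,0,0]]]'
python3 -c "
from h import *
go([576.5,-160.6,43],2.817)"
```

```text
clock: 5.43
eef_pos: [577.3, -161.7, 48.8]
tcp_rot: [3.142, 0.0, 2.816]
contact_force: [0.6, 0.2, -1.2]
opening: 0.463
grasp_force: 41.7
row [0.0057 0.0037 0.0288] [ 0.      0.0001 -0.0002] t 5.43
```

```bash
python3 -m inch '[[[0.004,0.003,0.01,0,0,0],[0.004,0.003,0.02,0,0,0],[0.004,0.003,0.024,0,0,0],[0.004,0.003,0.024,0,0,0],[0.004,0.003,0.024,0,0,0]]]'
```

```text
clock: 5.85
eef_pos: [576.3, -160.7, 43.7]
tcp_rot: [-3.142, 0.0, 2.816]
contact_force: [0.1, -0.7, -0.9]
opening: 0.466
grasp_force: 41.7
```

```bash
python3 -m inch '[[[0,0,0.003,0,0,0],[0,0,0.006,0,0,0],[0,0,0.006,0,0,0],[0,0,0.006,0,0,0]]]'
```

```text
clock: 6.18
eef_pos: [576.4, -160.8, 43.1]
tcp_rot: [3.142, 0.001, 2.816]
contact_force: [-1.9, 1.4, 7.7]
opening: 0.461
grasp_force: 42.7
```

```bash
python3 -m inch '[[[0,0,0,0,0,0],[0,0,0,0,0,0],[0,0,0,0,0,0],[0,0,0,0,0,0],[0,0,0,0,0,0],[0,0,0,0,0,0]]]' 1
python3 -m inch '[[[0,0,-0.15,0,0,0],[0,0,-0.3,0,0,0],[0,0,-0.5,0,0,0],[0,0,-0.6,0,0,0],[0,0,-0.6,0,0,0],[0,0,-0.6,0,0,0],[0,0,-0.6,0,0,0]]]'
python3 - <<'E'
from h import *
go([576.4-55,-160.8,165],2.817)
T=lambda X:R.from_euler("z",-0.3246).apply(X)+[547,-150.7,0]
print("screw",T([-55.,0,0]), "back pose", T([85.,0,0]))
go([*T([80.,0,0])[:2],165],2.817)
E
```

```text
clock: 6.68
eef_pos: [576.2, -160.7, 42.2]
tcp_rot: [-3.142, -0.0, 2.816]
contact_force: [1.2, -0.3, 0.7]
opening: 0.998
grasp_force: 0.0
clock: 7.27
eef_pos: [575.6, -160.5, 161.4]
tcp_rot: [-3.142, -0.001, 2.816]
contact_force: [-0.4, -0.8, -1.1]
opening: 1.001
grasp_force: 0.0
row [ 0.2562 -0.0878 -0.0175] [-0.     -0.0004 -0.0002] t 7.27
screw [ 494.87218942 -133.1588665     0.        ] back pose [ 627.5611618 -177.8090245    0.       ]
row [-0.2489  0.0011 -0.0181] [-0.     -0.0004 -0.0002] t 7.27
```

```bash
python3 -m inch '[[[0,0,0,0,0,0],[0,0,0,0,0,0]]]' >/dev/null
python3 - <<'E'
from h import *
s=r.sense(); f=r.grab_frame("wrist"); np.savez("w3.npz",f=f,p=s["eef_pos"],o=s["tcp_rot"])
crop(f,180,60,380,280,2.7,"w3"); print(s["eef_pos"])
T=lambda X:R.from_euler("z",-0.3246).apply(X)+[547,-150.7,0]
P=lambda X:((p(T(np.array(X,float)),"wrist",s)-[180,60])*2.7).round(0).tolist()
print("tube rim if at 30,0",P([[15,20,80],[15,-20,80],[45,20,80],[45,-20,80]]))
print("pin",P([[-55,0,127]]),"jaw top",P([[10,15,51],[10,-15,51]]),"gb",P([[-25,30,75],[-25,-30,75],[-85,30,75],[-85,-30,75]]))
E
```

```text
[ 575.29783844 -160.43639519  160.71123705]
tube rim if at 30,0 [[341.0, 374.0], [195.0, 374.0], [338.0, 476.0], [198.0, 476.0]]
pin [[268.0, 97.0]] jaw top [[317.0, 334.0], [219.0, 334.0]] gb [[380.0, 225.0], [156.0, 225.0], [388.0, -17.0], [148.0, -16.0]]
```

View pics/w3.png

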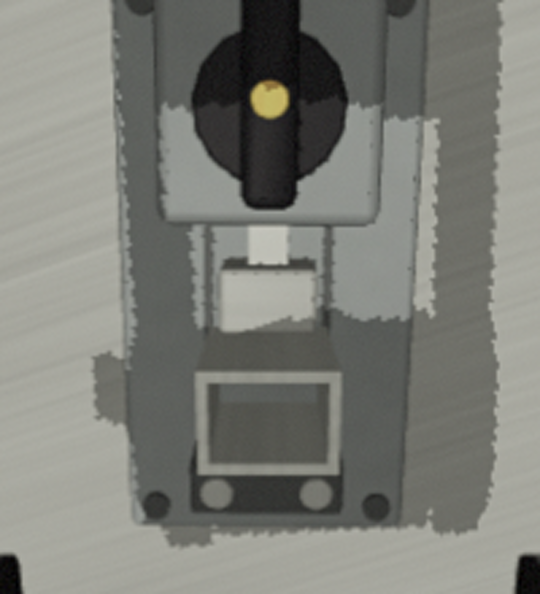

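The tube stands where intended, with its rim within 1 px of the prediction. The pin at (270,99) matches too, and the bar is aligned with the tool. Next I'll go to the knob.

```bash
python3 -c "
from h import *
go([494.6,-133.3,160],2.817);go([494.6,-133.3,97],2.817)"
```

```text
row [ 4.267e-01 -3.000e-04  5.500e-03] [-0.     -0.0007 -0.0002] t 7.48
row [ 4.259e-01 -3.000e-04  3.205e-01] [-0.     -0.0007 -0.0002] t 7.48
```

```bash
python3 -m inch '[[[0.426,0,0,0,0,0],[0.426,0,0,0,0,0],[0.426,0,0,0,0,0],[0.426,0,0.15,0,0,0],[0.426,0,0.25,0,0,0],[0.426,0,0.318,0,0,0],[0.426,0,0.318,0,0,0],[0.426,0,0.318,0,0,0]]]'
python3 -c "
from h import *
go([494.6,-133.3,97],2.817)"
```

```text
clock: 8.15
eef_pos: [494.9, -133.3, 97.9]
tcp_rot: [-3.141, -0.002, 2.816]
contact_force: [0.5, -0.4, 1.2]
opening: 1.0
grasp_force: 0.0
row [ 0.0014 -0.0003  0.0046] [-0.     -0.0008 -0.0002] t 8.15
```

Now close on the bar, and record the baseline torque before and after.

```bash
python3 -c "
from h import *
print(r.sense()['wrist_torque'])"
python3 -m inch '[[[0,0,0,0,0,0],[0,0,0,0,0,0],[0,0,0,0,0,0],[0,0,0,0,0,0],[0,0,0,0,0,0],[0,0,0,0,0,0],[0,0,0,0,0,0],[0,0,0,0,0,0]]]' -1 40
python3 -m inch '[[[0,0,0,0,0,0],[0,0,0,0,0,0]]]'
python3 -c "
from h import *
s=r.sense();print(s['wrist_torque'],s['qpos'])"
```

```text
[-0.00473076  0.00920316 -0.03349207]
clock: 8.82
eef_pos: [495.7, -133.4, 99.1]
tcp_rot: [3.141, 0.0, 2.816]
contact_force: [-1.0, 1.7, 5.2]
opening: 0.126
grasp_force: 42.2
clock: 8.98
eef_pos: [495.7, -133.4, 99.0]
tcp_rot: [3.141, 0.0, 2.816]
contact_force: [-0.3, 1.7, 6.0]
opening: 0.131
grasp_force: 42.2
[0.31909694 0.14810292 0.00472775] [-2.65942194e-01  3.55210018e-01  1.98174336e+00  2.77282462e-04
  8.04234106e-01 -1.51172122e+00]
```

```bash
python3 -m inch '[[[0,0,0,0,0,0.035],[0,0,0,0,0,0.07],[0,0,0,0,0,0.105],[0,0,0,0,0,0.14],[0,0,0,0,0,0.175],[0,0,0,0,0,0.21],[0,0,0,0,0,0.245],[0,0,0,0,0,0.28]]]'
python3 -c "
from h import *
s=r.sense();print(s['wrist_torque'],s['qpos'][5])"
```

```text
clock: 9.65
eef_pos: [495.5, -133.6, 99.0]
tcp_rot: [-3.141, 0.0, 1.932]
contact_force: [-1.7, 0.7, 6.8]
opening: 0.13
grasp_force: 42.5
[0.02568647 0.38778733 0.18256135] -0.6267883219218112
```

```bash
for i in 1 2 3; do python3 -m inch '[[[0,0,0,0,0,0]]]' >/dev/null; python3 -c "
from h import *
s=r.sense();print(s['wrist_torque'].round(3),s['tcp_rot'][2])"; done
python3 -m inch '[[[0,0,0,0,0,0.025],[0,0,0,0,0,0.05],[0,0,0,0,0,0.075],[0,0,0,0,0,0.1],[0,0,0,0,0,0.125],[0,0,0,0,0,0.15]]]'
python3 -c "
from h import *
s=r.sense();print(s['wrist_torque'].round(3),s['tcp_rot'][2])"
```

```text
[0.089 0.372 0.123] 1.9301814161031308
[-0.029  0.351  0.029] 1.9363443943400536
[0.034 0.347 0.047] 1.9369944070439709
clock: 10.4
eef_pos: [495.2, -133.6, 99.0]
tcp_rot: [-3.141, 0.0, 1.462]
contact_force: [-3.2, 0.2, 8.0]
opening: 0.134
grasp_force: 42.6
[0.024 0.517 0.094] 1.4620646006194784
```

```bash
T(){ python3 -c "
from h import *
s=r.sense();print(s['wrist_torque'].round(3),s['tcp_rot'][2].round(4),s['clock'])"; }
python3 -m inch '[[[0,0,0,0,0,0.025],[0,0,0,0,0,0.05],[0,0,0,0,0,0.075],[0,0,0,0,0,0.1],[0,0,0,0,0,0.125],[0,0,0,0,0,0.15]]]' | grep -E 'contact|open'; T
python3 -m inch '[[[0,0,0,0,0,0.016]]]' >/dev/null;T
python3 -m inch '[[[0,0,0,0,0,0.016]]]' >/dev/null;T
python3 -m inch '[[[0,0,0,0,0,0.016]]]' >/dev/null;T
python3 -m inch '[[[0,0,0,0,0,0.016]]]' >/dev/null;T
python3 -m inch '[[[0,0,0,0,0,0.016]]]' >/dev/null;T
```

```text
contact_force: [-2.6, 0.3, 7.2]
opening: 0.131
[0.056 0.577 0.108] 0.9908 10.9
[0.134 0.618 0.075] 0.9401 10.9833
[0.09  0.622 0.08 ] 0.8915 11.0667
[0.109 0.63  0.169] 0.8414 11.15
[0.161 0.682 0.117] 0.7911 11.2333
[0.188 0.657 0.112] 0.7408 11.3167
```

```bash
cat > t.sh <<'E'
python3 -c "
from h import *
s=r.sense();print(s['wrist_torque'].round(3),s['tcp_rot'][2].round(4),s['contact_force'].round(1),s['opening'].round(3))"
E
python3 -m inch '[[[0,0,0,0,0,0.016]]]' >/dev/null;sh t.sh
python3 -m inch '[[[0,0,0,0,0,0.016]]]' >/dev/null;sh t.sh
python3 -m inch '[[[0,0,0,0,0,0.016]]]' >/dev/null;sh t.sh
python3 -m inch '[[[0,0,0,0,0,0.016]]]' >/dev/null;sh t.sh
python3 -m inch '[[[0,0,0,0,0,0.016]]]' >/dev/null;sh t.sh
python3 -m inch '[[[0,0,0,0,0,0.016]]]' >/dev/null;sh t.sh
```

```text
Traceback (most recent call last):
AttributeError: 'float' object has no attribute 'round'
Traceback (most recent call last):
AttributeError: 'float' object has no attribute 'round'
Traceback (most recent call last):
AttributeError: 'float' object has no attribute 'round'
Traceback (most recent call last):
AttributeError: 'float' object has no attribute 'round'
Traceback (most recent call last):
AttributeError: 'float' object has no attribute 'round'
Traceback (most recent call last):
AttributeError: 'float' object has no attribute 'round'
```

```bash
sed -i "s/,s\['opening'\].round(3)//" t.sh; sh t.sh
python3 -m inch '[[[0,0,0,0,0,0.016]]]' >/dev/null;sh t.sh
python3 -m inch '[[[0,0,0,0,0,0.016]]]' >/dev/null;sh t.sh
```

```text
[0.315 0.63  0.273] 0.4395 [-3.9  2.1  9. ]
[0.349 0.701 0.276] 0.3892 [-4.   2.4  9.3]
[0.335 0.677 0.229] 0.3389 [-3.   1.2  9.6]
```

```bash
python3 -m inch '[[[0,0,0,0,0,0.016]]]' >/dev/null;sh t.sh
python3 -m inch '[[[0,0,0,0,0,0.016]]]' >/dev/null;sh t.sh
python3 -m inch '[[[0,0,0,0,0,0.016]]]' >/dev/null;sh t.sh
python3 -m inch '[[[0,0,0,0,0,0.016]]]' >/dev/null;sh t.sh
```

```text
[0.351 0.656 0.204] 0.2887 [-3.7  1.9 10. ]
[0.362 0.713 0.206] 0.2384 [-2.8  2.4  9.3]
[0.399 0.695 0.257] 0.1881 [-3.8  2.8  9.8]
[0.407 0.675 0.198] 0.1378 [-4.5  2.3  8.7]
```

The torque has levelled off at about 0.235 N m over 0.3 rad, so the clutch is slipping. I'll stop here, let go, back up and check the pin.

```bash
python3 -m inch '[[[0,0,0,0,0,0],[0,0,0,0,0,0],[0,0,0,0,0,0],[0,0,0,0,0,0],[0,0,0,0,0,0],[0,0,0,0,0,0],[0,0,0,0,0,0]]]' 1
python3 -m inch '[[[0,0,-0.1,0,0,0],[0,0,-0.25,0,0,0],[0,0,-0.4,0,0,0],[0,0,-0.4,0,0,0],[0,0,-0.4,0,0,0]]]'
python3 -c "
from h import *
go([495-150*np.cos(.14),-133-150*np.sin(.14),200],0.14)
print(p([[495,-133,127],[575,-160,80]],'scene'))"
```

```text
clock: 12.9
eef_pos: [495.4, -133.5, 98.6]
tcp_rot: [-3.142, 0.0, 0.14]
contact_force: [-0.9, -0.4, 0.2]
opening: 0.998
grasp_force: 0.0
clock: 13.32
eef_pos: [496.7, -133.8, 180.3]
tcp_rot: [3.14, -0.004, 0.14]
contact_force: [-0.1, -0.2, 0.3]
opening: 1.0
grasp_force: 0.0
row [-0.7575 -0.0051 -0.1011] [ 0.0005 -0.0011 -0.    ] t 13.32
[[254.20963806 186.60446928]
 [231.76165044 213.16230996]]
```

```bash
cat >> h.py <<'E'
def goR(pos,B):
    s=r.sense(); A=R.from_euler("xyz",s["tcp_rot"])
    print("row",(A.inv().apply(np.array(pos)-s["eef_pos"])/200).round(4),((A.inv()*B).as_rotvec()/np.pi).round(4),s["qpos"].round(2))
E
python3 - <<'E'
from h import *
B=R.from_euler("xyz",[np.pi,0,.14])*R.from_euler("x",-55,degrees=True)
P=np.array([495,-133,128.])-B.apply([90,0,-20]); print(P); goR(P+[0,0,60],B); goR(P,B)
E
```

```text
[ 408.16670089 -161.78162947  116.52847127]
row [-0.4579  0.0766  0.0175] [-0.3051 -0.001  -0.0006] [-0.27  0.24  1.92 -0.    0.98  1.16]
row [-0.459   0.0762  0.3175] [-0.3051 -0.001  -0.0006] [-0.27  0.24  1.92 -0.    0.98  1.16]
```

```bash
python3 -m inch '[[[-0.15,0,-0.1,0,0,0],[-0.3,0,-0.1,0,0,0],[-0.46,0,-0.1,0,0,0],[-0.46,0.076,-0.1,-0.04,0,0],[-0.46,0.076,-0.1,-0.08,0,0],[-0.46,0.076,-0.1,-0.12,0,0],[-0.46,0.076,-0.1,-0.16,0,0],[-0.46,0.076,-0.1,-0.16,0,0]]]' -1
python3 - <<'E'
from h import *
B=R.from_euler("xyz",[np.pi,0,.14])*R.from_euler("x",-55,degrees=True)
P=np.array([495,-133,128.])-B.apply([90,0,-20]); goR(P+[0,0,30],B)
E
```

```text
clock: 13.98
eef_pos: [405.5, -160.7, 197.5]
tcp_rot: [2.634, 0.001, 0.142]
contact_force: [-0.4, 0.3, -0.5]
opening: -0.001
grasp_force: 0.0
row [ 0.0126 -0.1176  0.2264] [-0.144  -0.0002  0.0006] [ 0.01  0.07  2.2  -0.66  0.91  1.86]
```

```bash
python3 -m inch '[[[0.012,-0.11,0.1,-0.03,0,0],[0.012,-0.11,0.2,-0.06,0,0],[0.012,-0.11,0.22,-0.09,0,0],[0.012,-0.11,0.22,-0.115,0,0],[0.012,-0.11,0.22,-0.115,0,0],[0.012,-0.11,0.22,-0.115,0,0]]]'
python3 - <<'E'
from h import *
s=r.sense(); f=r.grab_frame("wrist"); np.savez("w4.npz",f=f,p=s["eef_pos"],o=s["tcp_rot"]); print(s["qpos"].round(2))
q=p([495,-133,128],"wrist",s)[0]; print(q); x,y=(int(max(0,q[0]-100)),int(max(0,q[1]-75)))
crop(f,x,y,x+200,y+150,4,"w4"); print(x,y)
E
```

```text
clock: 14.48
eef_pos: [408.2, -162.2, 147.7]
tcp_rot: [2.28, 0.006, 0.143]
contact_force: [0.5, 0.1, 0.5]
opening: -0.002
grasp_force: 0.0
[ 0.25  0.34  2.28 -1.09  1.02  2.52]
[218.66961233  78.76075229]
118 3
```

View pics/w4.png

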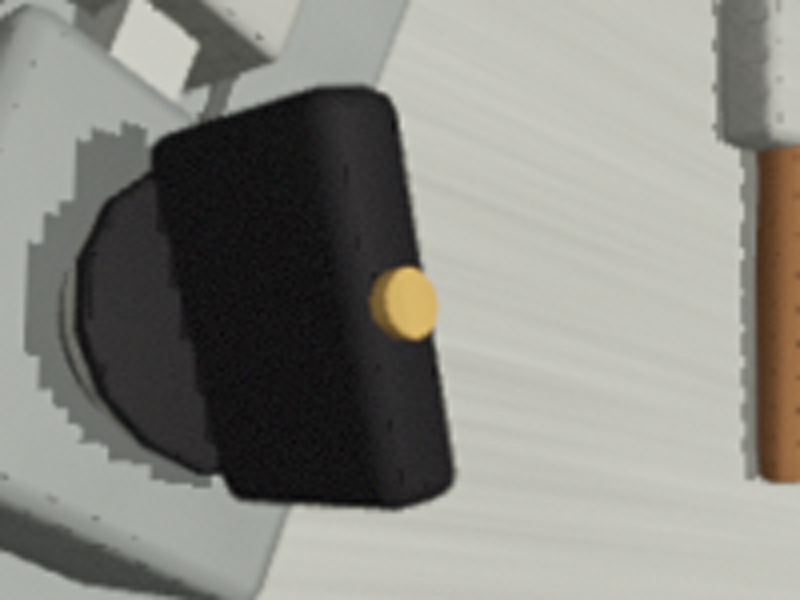

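```bash
python3 - <<'E'
from h import *
d=np.load("w4.npz"); s=dict(eef_pos=d["p"],tcp_rot=d["o"])
a=np.linspace(0,2*np.pi,60)
for cx,cy in ((495,-133),):
  for z in (126,127,128,129,130,131):
    q=(p(np.c_[cx+3.5*np.cos(a),cy+3.5*np.sin(a),a*0+z],"wrist",s)-[118,3])*4
    print(z,q.min(0).round(0),q.max(0).round(0),q.mean(0).round(1))
f=d["f"]; import numpy as np
print(f[70:86,205:230].astype(int).sum(2)[::3])
for y in range(72,86,4): print(y,[tuple(f[y,x]) for x in range(208,230)])
E
```

```text
126 [365. 270.] [416. 338.] [390.8 303.6]
127 [371. 269.] [422. 338.] [396.6 303. ]
128 [376. 268.] [428. 337.] [402.5 302.4]
129 [382. 268.] [434. 337.] [408.4 301.8]
130 [388. 267.] [440. 336.] [414.5 301.1]
131 [394. 266.] [446. 336.] [420.5 300.5]
[[111 119 126 133 136 151 149 146 136 164 178 223 327 423 482 497 452 349
  367 527 571 567 568 570 572]
 [101 123 125 123 142 126 150 225 264 281 392 474 494 501 508 503 505 505
  503 504 533 568 577 577 577]
 [110 107 123 132 140 153 222 269 277 393 476 493 494 499 507 509 505 505
  501 503 494 506 565 573 569]
 [ 96 101 112 123 119 177 250 258 270 366 463 495 490 491 504 508 508 506
  503 503 496 500 541 572 578]
 [ 88 103 111 130 116 146 207 241 247 255 364 465 495 492 500 506 508 505
  504 499 502 508 564 577 578]
 [ 78  94 100 114 119 125 130 142 155 192 206 235 343 443 491 505 514 511
  512 500 421 444 570 582 578]]
72 [(np.uint8(44), np.uint8(44), np.uint8(43)), (np.uint8(49), np.uint8(48), np.uint8(50)), (np.uint8(42), np.uint8(42), np.uint8(42)), (np.uint8(37), np.uint8(32), np.uint8(29)), (np.uint8(74), np.uint8(59), np.uint8
[... 3156 characters left out ...]
(np.uint8(107), np.uint8(86), np.uint8(44)), (np.uint8(143), np.uint8(115), np.uint8(62)), (np.uint8(191), np.uint8(159), np.uint8(89)), (np.uint8(209), np.uint8(177), np.uint8(103)), (np.uint8(212), np.uint8(180), np.uint8(104)), (np.uint8(216), np.uint8(184), np.uint8(108)), (np.uint8(217), np.uint8(185), np.uint8(109)), (np.uint8(217), np.uint8(184), np.uint8(108)), (np.uint8(216), np.uint8(184), np.uint8(107)), (np.uint8(217), np.uint8(184), np.uint8(108)), (np.uint8(212), np.uint8(179), np.uint8(106)), (np.uint8(193), np.uint8(175), np.uint8(143)), (np.uint8(195), np.uint8(195), np.uint8(186)), (np.uint8(195), np.uint8(196), np.uint8(187)), (np.uint8(195), np.uint8(195), np.uint8(187))]
```

The pin shows about 2.5–2.7 mm proud in the picture (side band x ≈ 370–385, top ellipse to 438). It has therefore risen about 1.6 mm, or 0.4 rad of slip, which is mid-window. Now I'll back off and check the tube.

```bash
python3 -c "
from h import *
B=R.from_euler('xyz',[np.pi,0,.14]); goR([408,-160,210],B); goR([490,-150,220],B)"
```

```text
row [-0.0025  0.2245 -0.2099] [0.2742 0.0009 0.0008] [ 0.25  0.34  2.28 -1.09  1.02  2.52]
row [ 0.4103  0.2688 -0.2372] [0.2742 0.0009 0.0008] [ 0.25  0.34  2.28 -1.09  1.02  2.52]
```

```bash
python3 -m inch '[[[0,0.1,-0.1,0.03,0,0],[0,0.224,-0.21,0.06,0,0],[0,0.224,-0.21,0.1,0,0],[0.1,0.24,-0.22,0.14,0,0],[0.2,0.25,-0.23,0.18,0,0],[0.3,0.27,-0.237,0.22,0,0],[0.41,0.27,-0.237,0.26,0,0],[0.41,0.27,-0.237,0.274,0,0]]]'
python3 -m inch '[[[0,0,0,0,0,0],[0,0,0,0,0,0]]]'
python3 - <<'E'
from h import *
s=r.sense(); f=r.grab_frame("wrist"); crop(f,130,40,430,265,2.6,"w5")
T=lambda X:R.from_euler("z",-0.3246).apply(X)+[547,-150.7,0]
P=lambda X:((p(T(np.array(X,float)),"wrist",s)-[130,40])*2.6).round(0).tolist()
print("tube rim",P([[22.8,20,80],[22.8,-20,80],[52.8,-20,80],[52.8,20,80]]),"jaw",P([[22.8,15,51],[22.8,-15,51]]))
print("deck",P([[90,50,20],[90,-50,20]]))
E
```

```text
clock: 15.2
eef_pos: [496.1, -152.5, 226.0]
tcp_rot: [3.141, -0.015, 0.141]
contact_force: [-0.3, 0.3, -0.8]
opening: 0.005
grasp_force: 0.0
clock: 15.37
eef_pos: [490.1, -153.3, 222.6]
tcp_rot: [3.136, -0.003, 0.135]
contact_force: [-1.1, -0.4, 0.3]
opening: -0.001
grasp_force: 0.0
tube rim [[377.0, 158.0], [482.0, 212.0], [525.0, 130.0], [417.0, 72.0]] jaw [[390.0, 167.0], [462.0, 204.0]]
deck [[385.0, -34.0], [610.0, 89.0]]
```

View pics/w5.png

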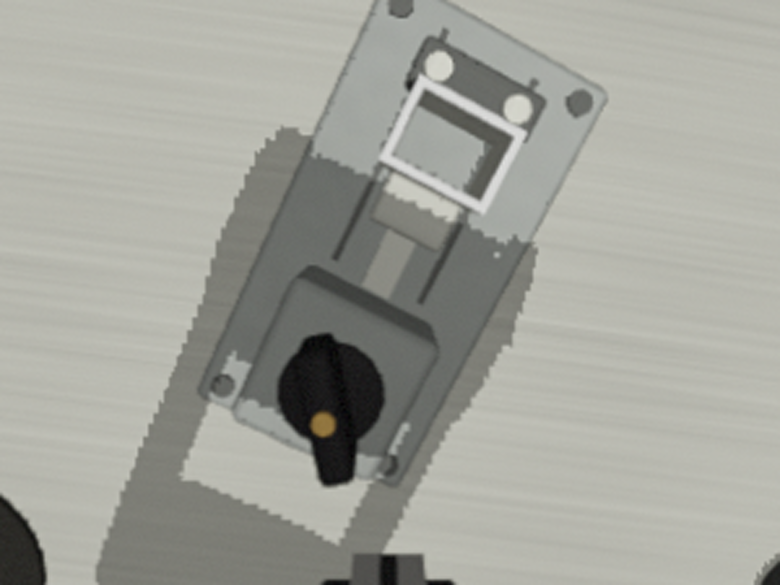

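The rim corners at (380,158), (483,212), (525,132) and (420,77) match the prediction. The tube is square, centred and tight between the jaw and the stop, and the robot is clear.

```bash
python3 -c "
from rig import r
print(r.sign_off())"
```

```text
the job is handed in; nothing more can be done
None
```

The tube is clamped upright, square to the jaw and centred on it. I stopped the clutch at its first slip, with the pin risen about 1.6 mm, let go, and handed the job in about 15 s into the 72 s allowed, with the other things left untouched.

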